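# Build up the moulder arbor

## Task

Build up the tooling stack on the machine's upright arbor: first the wide drive disc, flange down, then the plain spacer ring, then the clamp cap, each fully home and flush on what is beneath it before the next goes on. The disc and the cap have square bores and the arbor's square shank is locked at an unknown turn, so feel for the fit by turning them gently under light pressure and never force them down; leave the other things on the bench alone.

Things in the scene. Friction and masses are not known exactly. Their poses are not given: they have to be found in the camera images.
- arbor: Fixed grey housing plate 130 x 130 x 24 mm with a conical steel flange on top; the flange's flat face (the seat, 60 mm across) is 40 mm above the bench. A steel shank rises from the seat on the housing's axis (see point nose_base). Pressing a part on the arbor with more than about 40 N would mar it. Origin: centre of the housing's underside.
- seat (a point): Centre of the arbor's flat seat, 40 mm above the bench, on the arbor's axis; z up. Its yaw is the housing's, not the shank's.
- nose_base (a point): Top of the square shank, on the axis, 46 mm above the seat. The shank is 20 x 20 mm; above it stands a round pilot nose, 19 mm across, 11 mm high, top 4 mm conical. The shank is locked and does not turn; its turn about the vertical is NOT the housing's or this point's, is not reported and differs each time (it repeats every 90 degrees).
- disc: Steel drive disc, about 0.2 kg, flange down on the bench: flange 66 mm across, 6 mm thick, with a square hub 40 x 40 mm; 22 mm high overall. Square 22.6 x 22.6 mm through bore, parallel to the hub's sides and to x and y. Origin: centre of underside. Home: underside on the seat. Unless turned to the shank within about 6 degrees it stops on the square's top, 46 mm too high, round the nose.
- disc_mid (a point): Centre of the drive disc, 11 mm above its underside; axes as the disc's.
- spacer: Plain aluminium spacer ring, 48 mm outside diameter, 31 mm round bore, 16 mm high, lying flat; either way up. Origin: centre of its underside. Second in the stack: its underside lies on the disc's hub (22 mm above the seat) and it passes over the shank at any turn.
- spacer_mid (a point): Centre of the spacer ring, 8 mm above its underside.
- cap: Dark steel clamp cap, about 0.18 kg, upright: skirt 52 mm across, 7 mm thick, with a square block 36 x 36 mm; 36 mm high overall, closed on top. Square 22.6 x 22.6 mm socket from below, 24 mm deep, parallel to the block's sides and to x and y. Origin: centre of underside. Home: underside on the spacer, 38 mm above the seat; if not turned to the shank it stops 8 mm too high.
- cap_mid (a point): Centre of the clamp cap, 18 mm above its underside; axes as the cap's.
- offcut: Bystander: softwood offcut 50 x 130 x 45 mm. Leave alone. Origin: centre of underside.
- spanner: Bystander: steel spanner 170 mm long lying on the bench. Leave alone.
- tape: Bystander: yellow and black tape measure 60 x 66 x 32 mm. Leave alone. Origin: centre of underside.
Not all that is in view belongs to the job. What is shaped like the disc but blue, purple or red is not meant.

How it is judged:
By the outcome, as a careful person would: the job done as asked, in the order asked, and still so for the second after the job is handed in, with the robot touching nothing.
It also fails if it takes over 72 s, if anything falls off the work surface, if the arm or the gripper's body presses on something with over 40 N, if the wrist force passes 120 N, or if a joint passes its speed limit or range.

## Robot

A 6-joint arm with a two-finger parallel gripper is mounted at the origin on the work surface. World frame = base frame: x ahead of the robot, y to its left, z up, the work surface at z = 0. Lengths are in m, angles in degrees, forces in N, time in s.
With the tool pointing down it reaches from about 0.25 to 0.775 m from the base axis. Payload 4 kg.
Tool frame: the origin (TCP) lies on the centre line of the jaws, within the pads' length; the fingertips stand 8 mm ahead of it and the grasp point (between the pads) lies 11 mm behind it; z points along the fingers, y is the line along which they close (so a half turn about z gives the same grasp; the last joint's range is limited). The gripper opens to 85 mm and grips with 20 to 120 N. Pads are 22 mm wide; open, the fingers measure 114 mm over their backs; the gripper's body (76 mm by 85 mm) begins 54 mm behind the grasp point. The pads swing forward as they close: fully open they stand 13 mm farther back than shut.
Start: joints at [70.124, 4.996, 78.535, -0, 96.463, -5.907], TCP at [0.133, 0.534, 0.239] pointing down, gripper open.
Joint ranges: [-177.83, 177.83], [-43.37, 116.18], [15.69, 146.23], [-61.86, 241.86], [9.47, 152.12], [-147.06, 147.06]. Speed limits (degrees/s): [159.86, 159.86, 180, 180, 180, 180].

## Interface

Orientations are given as a 3x3 rotation matrix whose columns are the frame's x, y, z axes.
In Python, from cell import * gives the robot as it stands.
- The arm moves only by the tool send_rows, never from a script. Its argument "increments" is a list of rows, each a list of 5 numbers: the shift along the tool's x, y, z in m, then the turn about the tool's z in degrees, then the closure in counts, from 0 (fully open) to 255 (shut). A call has 1 to 5 rows; each row is the pose to reach, as a shift and turn from the pose commanded when the call began, along the tool's axes at that moment; what a row does not reach only later rows make up. A row lasts 1/8 s, in which the tool goes at most 62.5 mm and 10.7 degrees, less where a joint would pass 70% of its speed; a pose out of reach is approached as far as the arm can. A call with a gripper value outside its range is refused whole. The fingers move at their own pace and stop on an object; "force" is the grip in N (left out, the last holds). Time passes only in rows, so rows that repeat a pose let the fingers close. It gives the time, the measured TCP pose, the force, the opening and the grip force at its end, in the units of the state.
- get_obs(): the state, without advancing time (a new reading comes with each control period).
- snapshot(name): name is "side" or "top" or "wrist"; returns a dict with "frame" (420x560x3 uint8, red, green, blue), "intrinsics" (3x3 intrinsics, pixels), "eye" and "rotation" of the camera in the world; the wrist camera has in their place "hand_eye" (4x4, takes a point from camera to tool coordinates, whose origin is the TCP and whose axes are the flange's). Camera axes: x right, y up, looking along -z (the intrinsics and any distortion apply to the point x, -y, -z); pixel columns grow to the right and rows downward; lengths in m; the calibration is good to about 2 mm. A picture is of the moment at which its call begins: read the wrist's pose just before it. There is no depth.
- sign_off(): hands the job in; it is judged then, once.
The state is a dict: "time_s": time; "q": joint angles; "dq": joint speeds; "effort": joint torques, N m; "position": TCP position; "tcp_rot": TCP orientation; "wrist_force": force on the tool from outside, world axes, zero at the start; "ft_torque": the same for the moment, N m; "width": finger opening in m; "gripper_force": force on a finger pad.
Only numpy, scipy, OpenCV 4.12 (cv2) and the standard library are available. Lean on these libraries where they do the work, as an engineer would, in place of code of your own. Each camera call takes 0.05 s, during which the arm holds its last target. There are 200 camera calls.

## Working session

There is one attempt and no reset: what is moved stays moved. The work goes in short steps, Python scripts to look and compute and a tool call to move; the robot and the scene stay as the last step left them, time stands still between calls to the robot, and variables do not carry over. Pictures are saved under pics/ and viewed, at most 10 in all, crops included, and the job is handed in when it is done.

Besides the shell and the picture viewer there is one more tool, called after "Emit:" by a JSON object that holds its "fn" and its "kwargs". send_rows: Moves the arm, as the interface text tells. Its arguments: {"type":"object","properties":{"increments":{"type":"array","items":{"type":"array","items":{"type":"number"}}},"force":{"type":"number"}},"required":["increments"]}

```bash
ls; mkdir -p pics
python3 - <<'E'
from cell import *
import cv2
o=get_obs();print(o['time_s'],o['position'],o['tcp_rot'],o['width'])
for n in ['side','top','wrist']:
    s=snapshot(n);cv2.imwrite(f'pics/{n}0.png',s['frame'][:,:,::-1])
    print(n,s['intrinsics'],s.get('eye'),s.get('rotation'),s.get('hand_eye'),[k for k in s])
E
```

```text
pics
0.0 [0.13261192 0.53328493 0.23808788] [[-9.70433735e-01  2.41366513e-01 -7.56154940e-04]
 [ 2.41367596e-01  9.70431441e-01 -2.12157555e-03]
 [ 2.21719235e-04 -2.24135979e-03 -9.99997464e-01]] 0.08527789036935221
side [[499.49618491   0.         279.0523408 ]
 [  0.         499.49618491 215.33473306]
 [  0.           0.           1.        ]] [ 0.00621383 -0.7091375   0.55905227] [[ 0.81538398  0.26456679 -0.51493047]
 [-0.57857618  0.40308283 -0.70906547]
 [ 0.01996445  0.87608712  0.48173932]] None ['frame', 'intrinsics', 'eye', 'rotation']
top [[509.41110003   0.         273.02705558]
 [  0.         509.41110003 206.9647854 ]
 [  0.           0.           1.        ]] [0.30321568 0.0038649  1.40701152] [[-3.67377101e-04  9.83419305e-01 -1.81345898e-01]
 [-9.99994773e-01 -9.43822004e-04 -3.09241954e-03]
 [-3.21230332e-03  1.81343814e-01  9.83414512e-01]] None ['frame', 'intrinsics', 'eye', 'rotation']
wrist [[302.91006891   0.         279.37949542]
 [  0.         302.91006891 206.53521722]
 [  0.           0.           1.        ]] None None [[-9.69166322e-04  9.49396832e-01  3.14077565e-01  8.14971464e-02]
 [ 9.99999358e-01  1.10475913e-03 -2.53724316e-04  2.66814216e-05]
 [-5.87865118e-04  3.14077117e-01 -9.49397292e-01 -1.34900735e-01]
 [ 0.00000000e+00  0.00000000e+00  0.00000000e+00  1.00000000e+00]] ['frame', 'intrinsics', 'hand_eye']
```

View pics/top0.png

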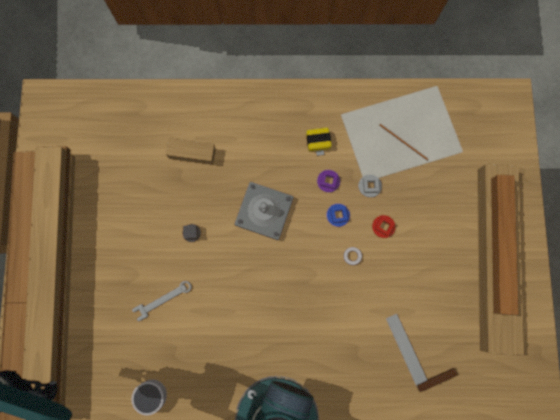

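View pics/side0.png

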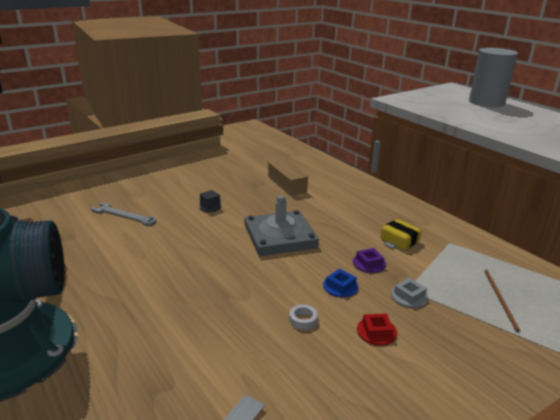

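```bash
cat > h.py <<'E'
from cell import *
import cv2, numpy as np
def ray(s,u,v,o=None):
    K=s['intrinsics'];d=np.array([(u-K[0,2])/K[0,0],-(v-K[1,2])/K[1,1],-1])
    if 'hand_eye' in s:
        H=s['hand_eye'];R=o['tcp_rot'];return o['position']+R@H[:3,3],R@H[:3,:3]@d
    return s['eye'],s['rotation']@d
def at(s,u,v,z,o=None):
    e,d=ray(s,u,v,o);return e+d*(z-e[2])/d[2]
def proj(s,P,o=None):
    K=s['intrinsics']
    if 'hand_eye' in s:
        H=s['hand_eye'];R=o['tcp_rot']@H[:3,:3];e=o['position']+o['tcp_rot']@H[:3,3]
    else: R,e=s['rotation'],s['eye']
    p=R.T@(np.array(P)-e);return K[0,0]*p[0]/-p[2]+K[0,2],K[1,1]*-p[1]/-p[2]+K[1,2]
def crop(f,u,v,h,k):
    u,v=int(u),int(v);return cv2.resize(f[v-h:v+h,u-h:u+h],None,fx=k,fy=k,interpolation=cv2.INTER_CUBIC)
E
python3 - <<'E'
from h import *
t=cv2.imread('pics/top0.png');s=cv2.imread('pics/side0.png')
a=np.hstack([crop(t,371,186,33,4)[:, :],crop(t,353,257,33,4),crop(t,191,233,33,4)])
b=np.hstack([crop(t,265,211,33,4),crop(s,410,292,33,4),crop(s,282,225,33,4)])
m=np.vstack([a,b]);print(m.shape);cv2.imwrite('pics/m1.png',m)
S=snapshot('top')
for n,u,v,z in [('disc',371,186,.022),('disc2',371,186,.006),('spacer',353,257,.016),('cap',191,233,.036),('arbor',265,211,.03),('blue',338,215,.022),('purple',328,181,.022),('red',384,226,.022)]: print(n,at(S,u,v,z).round(4))
E
```

```text
(528, 792, 3)
disc [ 0.6177 -0.2646  0.022 ]
disc2 [ 0.6213 -0.2677  0.006 ]
spacer [ 0.4208 -0.2097  0.016 ]
cap [0.4844 0.2307 0.036 ]
arbor [0.5459 0.0302 0.03  ]
blue [ 0.5359 -0.1708  0.022 ]
purple [ 0.6321 -0.1452  0.022 ]
red [ 0.5052 -0.2963  0.022 ]
```

View pics/m1.png

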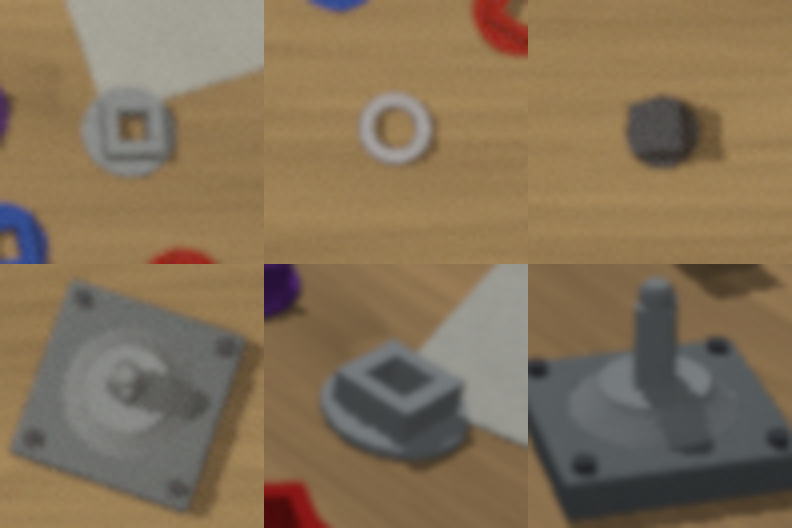

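The grey piece at top (371,186) is the drive disc: it has a round flange, square hub and square bore, and it is steel grey. The lookalikes are blue (338,215), purple (328,181) and red (384,226), so they are ruled out. The spacer is at (353,257), the cap at (191,233) and the arbor at (265,211).

I'll look at the arbor with the wrist camera on the way to the disc.

```bash
cat >> h.py <<'E'
def yaw(o): return np.degrees(np.arctan2(o['tcp_rot'][1,0],o['tcp_rot'][0,0]))
def go(x,y,z,w=None):
    "tool-frame shift and turn from the measured pose to world x,y,z,yaw"
    o=get_obs();d=o['tcp_rot'].T@(np.array([x,y,z])-o['position'])
    print('t',round(o['time_s'],2),'pos',o['position'].round(4),'yaw',round(yaw(o),2),'q6',round(o['q'][5],1),'F',o['wrist_force'].round(1),'w',round(o['width'],4),'shift',d.round(4),'turn',None if w is None else round((yaw(o)-w+180)%360-180,2))
E
python3 - <<'E'
from h import *
go(.545,.03,.19,90)
S=snapshot('top')
print(at(S,263.75,205,.097),at(S,261.5,208.25,.04))
E
```

```text
t 0.2 pos [0.1327 0.5334 0.2386] yaw 166.03 q6 -5.9 F [-0.4 -0.8  0.7] w 0.0853 shift [-0.5217 -0.389   0.0491] turn 76.03
[0.55003933 0.03226065 0.097     ] [0.55176391 0.03960743 0.04      ]
```

Emit:
{"fn": "send_rows", "kwargs": {"increments": [[-0.048,-0.036,0.005,10,0],[-0.096,-0.072,0.01,20,0],[-0.144,-0.108,0.015,30,0],[-0.192,-0.144,0.02,40,0],[-0.24,-0.18,0.025,50,0]]}}

```text
time_s: 0.88
position: [0.3231, 0.2996, 0.2143]
tcp_rot: [[-0.434, 0.901, 0.001], [0.901, 0.434, 0.001], [0.0, 0.001, -1.0]]
wrist_force: [1.1, 0.6, -0.2]
width: 0.0851
gripper_force: 0.0
```

```bash
python3 -c "
from h import *
go(.55,.036,.19,90)"
```

```text
t 0.88 pos [0.3231 0.2996 0.2143] yaw 115.73 q6 9.7 F [ 1.1  0.6 -0.2] w 0.0851 shift [-0.3359  0.09    0.0243] turn 25.73
```

Emit:
{"fn": "send_rows", "kwargs": {"increments": [[-0.058,0.015,0.005,5,0],[-0.116,0.03,0.01,10,0],[-0.174,0.046,0.015,15.7,0],[-0.232,0.062,0.02,20.7,0],[-0.29,0.078,0.024,25.7,0]]}}

```text
time_s: 1.5
position: [0.5206, 0.0731, 0.1901]
tcp_rot: [[-0.003, 1.0, 0.0], [1.0, 0.003, 0.0], [0.0, 0.0, -1.0]]
wrist_force: [0.8, 1.2, -1.0]
width: 0.0854
gripper_force: 0.0
```

```bash
python3 -c "
from h import *
go(.55,.036,.19,90)"
```

```text
t 1.5 pos [0.5206 0.0731 0.1901] yaw 90.15 q6 1.6 F [ 0.8  1.2 -1. ] w 0.0854 shift [-0.0372  0.0293  0.0001] turn 0.15
```

Emit:
{"fn": "send_rows", "kwargs": {"increments": [[-0.037,0.029,0.02,0,0],[-0.037,0.029,0.04,0,0],[-0.037,0.029,0.04,0,0]]}}

```text
time_s: 1.88
position: [0.5476, 0.0374, 0.1478]
tcp_rot: [[-0.005, 1.0, -0.005], [1.0, 0.005, 0.0], [0.0, -0.005, -1.0]]
wrist_force: [-1.3, 0.4, -0.5]
width: 0.0855
gripper_force: 0.0
```

Run:
```python
from h import *
go(.6177,-.2646,.13,90)
o=get_obs();s=snapshot('wrist');f=s['frame'][:,:,::-1];cv2.imwrite('pics/w1.png',f)
c=proj(s,[.55,.036,.086],o);print(c)
u,v=int(c[0]),int(c[1]);print(u,v)
x0,y0=u-100,v-75
cv2.imwrite('pics/w1c.png',cv2.resize(f[max(0,y0):y0+150,x0:x0+200],None,fx=4,fy=4,interpolation=cv2.INTER_CUBIC));print(x0,y0)
import pickle;pickle.dump((o,s),open('w1.pkl','wb'))
```

```text
t 1.88 pos [0.5476 0.0374 0.1478] yaw 90.26 q6 -2.3 F [-1.3  0.4 -0.5] w 0.0855 shift [-0.3024  0.0689  0.0173] turn 0.26
(np.float64(284.4782653534102), np.float64(230.13438682065825))
284 230
184 155
```

View pics/w1c.png

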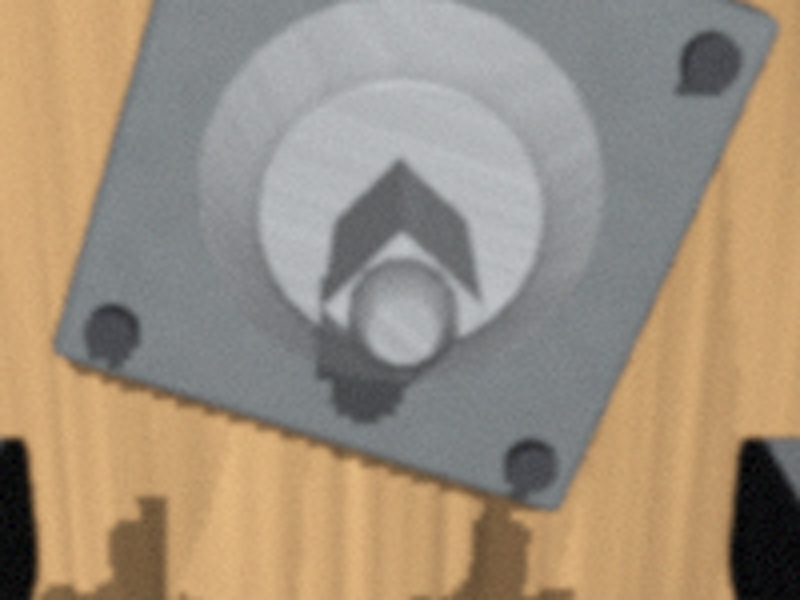

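Run:
```python
from h import *
import pickle
o,s=pickle.load(open('w1.pkl','rb'))
p=lambda x,y,z:at(s,184+x/4,155+y/4,z,o)[:2]
b,l,r=p(402,232,.086),p(325,303,.086),p(480,300,.086)
bb=p(401,158,.04)
print('side lens',np.linalg.norm(l-b),np.linalg.norm(r-b))
for e in(l-b,r-b,r-l):print(np.degrees(np.arctan2(e[1],e[0])))
print('shank c',(l+r)/2, b,bb)
L,R,T=p(258,212,.04),p(545,212,.04),p(401,78,.04)
print('seat',(L+R)/2,L,R,T-[0,.03])
print('nose top',p(401,325,.097))
```

```text
side lens 0.018888544955080504 0.01866300010301519
-135.22440206405105
-42.349004032271566
1.5405763918763293
shank c [0.55009371 0.03581772] [0.54990143 0.04875574] [0.55017485 0.04882195]
seat [0.55036217 0.03696283] [0.52004359 0.03679626] [0.58068074 0.0371294 ] [0.55002797 0.03577213]
nose top [0.5497314  0.03619304]
```

The shank top shows its corners at crop (402,232), (325,303) and (480,300), which puts the shank's turn at about 46° (mod 90). The axis is at about (0.550, 0.036). Next, the disc.

Emit:
{"fn": "send_rows", "kwargs": {"increments": [[-0.06,0.014,0,0,0],[-0.12,0.028,0,0,0],[-0.18,0.042,0.005,0,0],[-0.24,0.056,0.01,0,0],[-0.302,0.069,0.017,0,0]]}}

```text
time_s: 2.55
position: [0.6206, -0.2636, 0.1357]
tcp_rot: [[-0.008, 1.0, 0.004], [1.0, 0.008, -0.001], [-0.001, 0.004, -1.0]]
wrist_force: [0.3, -0.7, 0.1]
width: 0.0851
gripper_force: 0.0
```

Emit:
{"fn": "send_rows", "kwargs": {"increments": [[0,0,0,0,0],[0,0,0,0,0]]}}

```text
time_s: 2.8
position: [0.6197, -0.2617, 0.1345]
tcp_rot: [[-0.006, 1.0, 0.001], [1.0, 0.006, 0.0], [0.0, 0.001, -1.0]]
wrist_force: [-1.3, 0.5, -0.8]
width: 0.0853
gripper_force: 0.0
```

Run:
```python
from h import *
import pickle
go(.6177,-.2646,.13,90)
o=get_obs();s=snapshot('wrist');f=s['frame'][:,:,::-1]
c=proj(s,[.6177,-.2646,.022],o)
u,v=int(c[0]),int(c[1]);x0,y0=u-80,v-60;print(x0,y0)
cv2.imwrite('pics/w2c.png',cv2.resize(f[y0:y0+120,x0:x0+160],None,fx=5,fy=5,interpolation=cv2.INTER_CUBIC))
pickle.dump((o,s,x0,y0),open('w2.pkl','wb'))
```

```text
t 2.8 pos [ 0.6197 -0.2617  0.1345] yaw 90.36 q6 -28.1 F [-1.3  0.5 -0.8] w 0.0853 shift [-0.0029 -0.002   0.0045] turn 0.36
197 148
```

View pics/w2c.png

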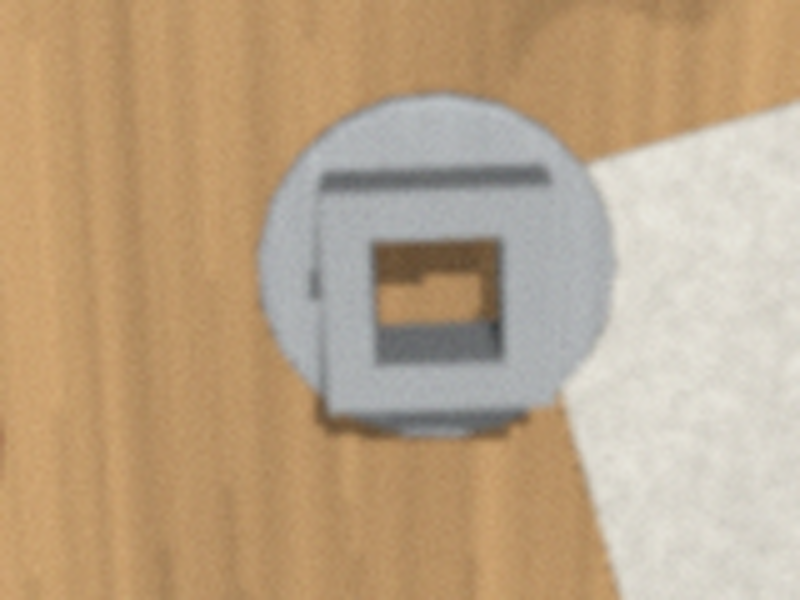

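Run:
```python
from h import *
import pickle
o,s,x0,y0=pickle.load(open('w2.pkl','rb'))
p=lambda x,y,z:at(s,x0+x/5,y0+y/5,z,o)[:2]
for q in([(373,242),(502,238),(505,361),(377,364)],[(321,190),(549,185),(555,405),(328,415)]):
    P=[p(*a,.022) for a in q];print('c',np.mean(P,0))
    for i in range(4):
        e=P[(i+1)%4]-P[i];print(np.linalg.norm(e),np.degrees(np.arctan2(e[1],e[0])))
print('flange',(p(260,265,.006)+p(614,265,.006))/2)
go(.621,-.2665,.018,91.5)
```

```text
c [ 0.6237426  -0.26416039]
0.021946924130258023 2.1379892341139355
0.02237450548305318 -87.28378199016566
0.022363410397160447 -178.2807613071057
0.022210736316613185 91.64762035556636
c [ 0.62356758 -0.26404951]
0.038348034213641344 1.5842567298607668
0.03998303092487971 -86.55197941094033
0.040108500518490395 -176.99223294446318
0.040960717082881556 90.95797886984676
flange [ 0.62360859 -0.26243346]
t 2.85 pos [ 0.6198 -0.261   0.1347] yaw 90.42 q6 -28.1 F [ 0.9 -0.1  0.8] w 0.0857 shift [-0.0055  0.001   0.1167] turn -1.08
```

Emit:
{"fn": "send_rows", "kwargs": {"increments": [[-0.0026,0.0038,0.05,-1.7,0],[-0.0026,0.0038,0.09,-1.7,0],[-0.0026,0.0038,0.112,-1.7,0],[-0.0026,0.0038,0.118,-1.7,0],[-0.0026,0.0038,0.118,-1.7,0]], "force": 40}}

```text
time_s: 3.48
position: [0.6238, -0.264, 0.0167]
tcp_rot: [[-0.037, 0.999, 0.001], [0.999, 0.037, -0.0], [-0.001, 0.001, -1.0]]
wrist_force: [0.3, -0.4, 0.5]
width: 0.0856
gripper_force: 0.0
```

Emit:
{"fn": "send_rows", "kwargs": {"increments": [[0,0,0,0,255],[0,0,0,0,255],[0,0,0,0,255],[0,0,0,0,255],[0,0,0,0,255]]}}

```text
time_s: 4.1
position: [0.624, -0.2655, 0.0169]
tcp_rot: [[-0.035, 0.999, 0.002], [0.999, 0.035, -0.001], [-0.001, 0.002, -1.0]]
wrist_force: [0.9, 0.9, 4.9]
width: 0.039
gripper_force: 42.7
```

Run:
```python
from h import *
go(.55,.036,.15,136)
```

```text
t 4.1 pos [ 0.624  -0.2655  0.0169] yaw 92.02 q6 -29.9 F [0.9 0.9 4.9] w 0.039 shift [ 0.3037 -0.063  -0.1336] turn -43.98
```

Emit:
{"fn": "send_rows", "kwargs": {"increments": [[0,0,-0.04,0,255],[0,0,-0.09,0,255],[0.04,-0.008,-0.125,-8,255],[0.09,-0.018,-0.13,-17,255],[0.14,-0.028,-0.13,-26,255]]}}

```text
time_s: 4.72
position: [0.5894, -0.1249, 0.1451]
tcp_rot: [[-0.474, 0.881, -0.001], [0.881, 0.474, 0.0], [0.001, -0.0, -1.0]]
wrist_force: [0.1, 0.8, -2.6]
width: 0.0391
gripper_force: 41.9
```

Run:
```python
from h import *
go(.55,.036,.145,136)
```

```text
t 4.72 pos [ 0.5894 -0.1249  0.1451] yaw 118.27 q6 -45.6 F [ 0.1  0.8 -2.6] w 0.0391 shift [0.1604 0.0415 0.0002] turn -17.73
```

Emit:
{"fn": "send_rows", "kwargs": {"increments": [[0.05,0.013,0,-6,255],[0.1,0.026,0,-12,255],[0.145,0.037,0,-17.7,255],[0.16,0.0415,0,-17.7,255],[0.16,0.0415,0,-17.7,255]]}}

```text
time_s: 5.35
position: [0.551, 0.0351, 0.1445]
tcp_rot: [[-0.717, 0.697, -0.002], [0.697, 0.717, -0.001], [0.001, -0.002, -1.0]]
wrist_force: [0.3, -0.8, -2.5]
width: 0.0389
gripper_force: 41.9
```

Run:
```python
from h import *
go(.55,.036,.120,136)
s=snapshot('side')
c=proj(s,[.55,.036,.1])
f=s['frame'][:,:,::-1];u,v=map(int,c);print(u,v)
cv2.imwrite('pics/s3.png',cv2.resize(f[v-60:v+60,u-80:u+80],None,fx=5,fy=5,interpolation=cv2.INTER_CUBIC))
```

```text
t 5.35 pos [0.551  0.0351 0.1445] yaw 135.79 q6 -48.0 F [ 0.3 -0.8 -2.5] w 0.0389 shift [ 0.0013 -0.      0.0245] turn -0.21
280 194
```

View pics/s3.png

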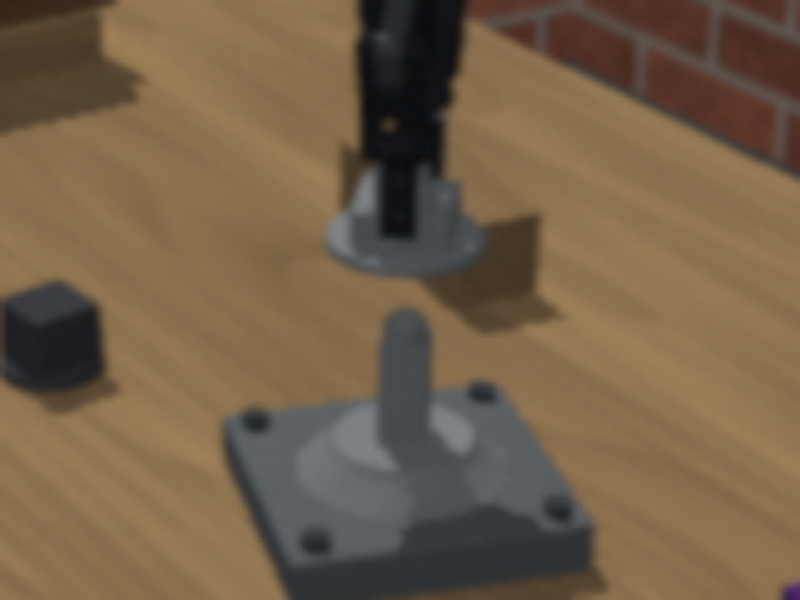

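The disc hangs level and centred over the pilot nose. I'm lowering it over the nose to just above the square.

Emit:
{"fn": "send_rows", "kwargs": {"increments": [[0.001,0,0.012,0,255],[0.001,0,0.022,0,255],[0.001,0,0.031,0,255],[0.001,0,0.038,0,255],[0.001,0,0.039,0,255]]}}

```text
time_s: 6.02
position: [0.5504, 0.0352, 0.1055]
tcp_rot: [[-0.716, 0.698, -0.002], [0.698, 0.716, 0.0], [0.001, -0.001, -1.0]]
wrist_force: [-0.7, -0.2, -1.7]
width: 0.0389
gripper_force: 41.9
```

Emit:
{"fn": "send_rows", "kwargs": {"increments": [[0,0,0.001,0,255],[0,0,0.002,0,255],[0,0,0.003,0,255],[0,0,0.003,0,255]]}}

```text
time_s: 6.52
position: [0.5509, 0.0354, 0.1035]
tcp_rot: [[-0.716, 0.698, 0.0], [0.698, 0.716, 0.0], [-0.0, 0.0, -1.0]]
wrist_force: [0.2, -0.7, -2.9]
width: 0.0388
gripper_force: 41.9
```

Run:
```python
from h import *
go(.55,.036,.104,136)
o=get_obs();print(o['ft_torque'])
```

```text
t 6.53 pos [0.5509 0.0354 0.1035] yaw 135.73 q6 -47.9 F [ 0.2 -0.7 -2.9] w 0.0388 shift [ 0.0011 -0.0002 -0.0005] turn -0.27
[ 0.02303262  0.00413761 -0.03146657]
```

Emit:
{"fn": "send_rows", "kwargs": {"increments": [[0.0006,0,0.0008,0,255],[0.0006,0,0.0016,0,255],[0.0006,0,0.0024,0,255],[0.0006,0,0.003,0,255]]}}

```text
time_s: 7.02
position: [0.5509, 0.0355, 0.1005]
tcp_rot: [[-0.716, 0.698, 0.001], [0.698, 0.716, -0.0], [-0.001, 0.001, -1.0]]
wrist_force: [1.2, -1.1, -0.6]
width: 0.0392
gripper_force: 42.0
```

Run:
```python
from h import *
go(.55,.036,.057,136)
o=get_obs();print(o['ft_torque'])
```

```text
t 7.03 pos [0.5509 0.0355 0.1005] yaw 135.73 q6 -47.9 F [ 1.2 -1.1 -0.6] w 0.0392 shift [ 0.0011 -0.0003  0.0435] turn -0.27
[-0.2154174  -0.27986281  0.01341084]
```

Emit:
{"fn": "send_rows", "kwargs": {"increments": [[0,0,0.0008,0,255],[0,0,0.0016,0,255],[0,0,0.002,0,255]]}}

```text
time_s: 7.4
position: [0.5508, 0.0355, 0.0986]
tcp_rot: [[-0.716, 0.698, 0.001], [0.698, 0.716, -0.0], [-0.001, 0.0, -1.0]]
wrist_force: [1.4, -1.7, 0.0]
width: 0.0388
gripper_force: 42.0
```

Run:
```python
from h import *
go(.55,.036,.057,136)
o=get_obs();print(o['ft_torque'])
```

```text
t 7.4 pos [0.5508 0.0355 0.0986] yaw 135.72 q6 -47.9 F [ 1.4 -1.7  0. ] w 0.0388 shift [ 0.001  -0.0002  0.0416] turn -0.28
[-0.39492416 -0.39394563 -0.02687525]
```

Emit:
{"fn": "send_rows", "kwargs": {"increments": [[-0.0008,0,0,0,255],[-0.0008,0,0.0008,0,255],[-0.0008,0,0.0016,0,255],[-0.0008,0,0.002,0,255]]}}

```text
time_s: 7.9
position: [0.5508, 0.0353, 0.0962]
tcp_rot: [[-0.716, 0.698, -0.001], [0.698, 0.716, 0.0], [0.001, -0.0, -1.0]]
wrist_force: [0.9, -2.0, -1.0]
width: 0.0389
gripper_force: 42.0
```

Run:
```python
from h import *
go(.55,.036,.057,136)
o=get_obs();print(o['ft_torque'])
```

```text
t 7.9 pos [0.5508 0.0353 0.0962] yaw 135.73 q6 -48.0 F [ 0.9 -2.  -1. ] w 0.0389 shift [ 0.001  -0.0001  0.0392] turn -0.27
[-0.19286832 -0.15751013 -0.04477945]
```

Emit:
{"fn": "send_rows", "kwargs": {"increments": [[-0.0004,0,0.004,0,255],[-0.0004,0,0.008,0,255],[-0.0004,0,0.012,0,255],[-0.0004,0,0.016,0,255],[-0.0004,0,0.018,0,255]]}}

```text
time_s: 8.52
position: [0.5511, 0.035, 0.078]
tcp_rot: [[-0.716, 0.698, -0.001], [0.698, 0.716, 0.0], [0.001, -0.0, -1.0]]
wrist_force: [-0.4, 0.3, -2.3]
width: 0.0391
gripper_force: 42.0
```

Run:
```python
from h import *
go(.55,.036,.057,136)
o=get_obs();print(o['ft_torque'])
```

```text
t 8.53 pos [0.5511 0.035  0.078 ] yaw 135.73 q6 -48.0 F [-0.4  0.3 -2.3] w 0.0391 shift [0.0015 0.     0.021 ] turn -0.27
[-0.03463142 -0.00793507  0.03046124]
```

Emit:
{"fn": "send_rows", "kwargs": {"increments": [[0,0,0.005,0,255],[0,0,0.01,0,255],[0,0,0.015,0,255],[0,0,0.018,0,255],[0,0,0.0195,0,255]]}}

```text
time_s: 9.15
position: [0.5512, 0.0349, 0.0587]
tcp_rot: [[-0.716, 0.698, -0.0], [0.698, 0.716, 0.0], [0.0, -0.0, -1.0]]
wrist_force: [0.2, -0.6, -2.6]
width: 0.0389
gripper_force: 42.0
```

Emit:
{"fn": "send_rows", "kwargs": {"increments": [[0,0,0.0006,0,255],[0,0,0.0012,0,255],[0,0,0.0012,0,255]]}}

```text
time_s: 9.52
position: [0.5514, 0.0349, 0.0578]
tcp_rot: [[-0.716, 0.698, 0.0], [0.698, 0.716, 0.0], [-0.0, 0.0, -1.0]]
wrist_force: [1.0, 1.1, -1.5]
width: 0.0389
gripper_force: 42.0
```

Run:
```python
from h import *
go(.55,.036,.057,136)
o=get_obs();print(o['ft_torque'])
```

```text
t 9.53 pos [0.5514 0.0349 0.0578] yaw 135.73 q6 -48.0 F [ 1.   1.1 -1.5] w 0.0389 shift [ 0.0017 -0.0002  0.0008] turn -0.27
[-0.02112264 -0.02199886  0.0013076 ]
```

Nearly home. I'll step down until contact.

Emit:
{"fn": "send_rows", "kwargs": {"increments": [[0,0,0.0005,0,255],[0,0,0.001,0,255],[0,0,0.001,0,255]]}}

```text
time_s: 9.9
position: [0.5514, 0.0349, 0.0569]
tcp_rot: [[-0.716, 0.698, 0.0], [0.698, 0.716, 0.0], [-0.0, 0.0, -1.0]]
wrist_force: [0.6, 0.1, -2.3]
width: 0.0387
gripper_force: 41.9
```

Run:
```python
from h import *
go(.4208,-.2097,.11,45)
```

```text
t 9.9 pos [0.5514 0.0349 0.0569] yaw 135.73 q6 -48.0 F [ 0.6  0.1 -2.3] w 0.0387 shift [-0.0773 -0.2663 -0.0532] turn 90.73
```

Emit:
{"fn": "send_rows", "kwargs": {"increments": [[0,0,0.0004,0,255],[0,0,0.0008,0,255],[0,0,0.0008,0,255]]}}

```text
time_s: 10.28
position: [0.5514, 0.0349, 0.0568]
tcp_rot: [[-0.716, 0.698, 0.0], [0.698, 0.716, 0.0], [-0.0, 0.0, -1.0]]
wrist_force: [-3.0, -0.7, 5.3]
width: 0.0389
gripper_force: 42.8
```

Run:
```python
from h import *
go(.4208,-.2097,.11,45)
```

```text
t 10.28 pos [0.5514 0.0349 0.0568] yaw 135.73 q6 -48.0 F [-3.  -0.7  5.3] w 0.0389 shift [-0.0773 -0.2663 -0.0533] turn 90.73
```

Emit:
{"fn": "send_rows", "kwargs": {"increments": [[0,0,-0.0008,0,0],[0,0,-0.0008,0,0],[0,0,-0.0008,0,0],[0,0,-0.0008,0,0]]}}

```text
time_s: 10.78
position: [0.5513, 0.0349, 0.0565]
tcp_rot: [[-0.716, 0.698, -0.0], [0.698, 0.716, 0.0], [0.0, 0.0, -1.0]]
wrist_force: [-0.1, -0.7, -0.3]
width: 0.0851
gripper_force: 0.0
```

Emit:
{"fn": "send_rows", "kwargs": {"increments": [[0,0,-0.008,0,0],[0,0,-0.03,0,0],[0,0,-0.08,0,0],[-0.005,-0.02,-0.085,0,0],[-0.02,-0.07,-0.085,0,0]]}}

```text
time_s: 11.4
position: [0.5175, -0.0291, 0.1433]
tcp_rot: [[-0.718, 0.696, 0.004], [0.696, 0.718, -0.0], [-0.003, 0.002, -1.0]]
wrist_force: [-0.1, -1.4, -0.3]
width: 0.0855
gripper_force: 0.0
```

Run:
```python
from h import *
go(.4208,-.2097,.12,136)
```

```text
t 11.4 pos [ 0.5175 -0.0291  0.1433] yaw 135.93 q6 -55.4 F [-0.1 -1.4 -0.3] w 0.0855 shift [-0.0561 -0.1971  0.0231] turn -0.07
```

Emit:
{"fn": "send_rows", "kwargs": {"increments": [[-0.015,-0.055,0,0,0],[-0.03,-0.11,0.005,0,0],[-0.045,-0.16,0.015,0,0],[-0.056,-0.197,0.023,0,0],[-0.056,-0.197,0.023,0,0]]}}

```text
time_s: 12.02
position: [0.4173, -0.211, 0.1177]
tcp_rot: [[-0.713, 0.702, -0.002], [0.702, 0.713, 0.001], [0.002, -0.001, -1.0]]
wrist_force: [1.1, 0.6, -0.1]
width: 0.0853
gripper_force: 0.0
```

Run:
```python
from h import *
import pickle
go(.4208,-.2097,.12,136)
o=get_obs();s=snapshot('wrist');f=s['frame'][:,:,::-1]
c=proj(s,[.4208,-.2097,.016],o);print(c)
S=snapshot('side');g=S['frame'][:,:,::-1]
# spacer = bright pixels, wood is saturated
u,v=map(int,c);x0,y0=u-60,v-60
a=cv2.resize(f[y0:y0+120,x0:x0+120],None,fx=3.3,fy=3.3,interpolation=cv2.INTER_CUBIC)
b=cv2.resize(g[160:255,235:330],(396,396),interpolation=cv2.INTER_CUBIC)
cv2.imwrite('pics/m4.png',np.hstack([a,b]));print(x0,y0,a.shape)
pickle.dump((o,s,x0,y0),open('w4.pkl','wb'))
```

```text
t 12.03 pos [ 0.4173 -0.211   0.1177] yaw 135.45 q6 -79.2 F [ 1.1  0.6 -0.1] w 0.0853 shift [-0.0016  0.0034 -0.0023] turn -0.55
(np.float64(284.0403983624909), np.float64(212.2699803969365))
224 152 (396, 396, 3)
```

View pics/m4.png

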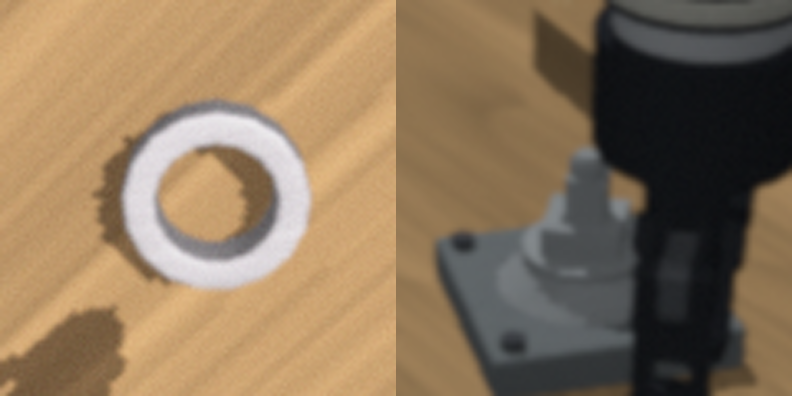

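The disc is seated flat on the arbor. The spacer's top face is centred at crop (217,199).

Run:
```python
from h import *
import pickle
o,s,x0,y0=pickle.load(open('w4.pkl','rb'))
p=lambda x,y,z:at(s,x0+x/3.3,y0+y/3.3,z,o)[:2]
c=p(217,199.5,.016);print(c,np.linalg.norm(p(123,199.5,.016)-p(311,199.5,.016)))
go(*c,.011,136)
```

```text
[ 0.42423944 -0.20644189] 0.04717327605866989
t 12.12 pos [ 0.419  -0.2093  0.1186] yaw 135.66 q6 -79.2 F [-0.2  0.4 -0.4] w 0.0856 shift [-0.0018  0.0057  0.1076] turn -0.34
```

Run:
```python
from h import *
snapshot('wrist')
for i in range(2):
    o=get_obs();s=snapshot('wrist');f=s['frame'][152:272,224:344].astype(int)
    m=((f.min(2)>165)).astype(np.uint8)
    cn=max(cv2.findContours(m,cv2.RETR_EXTERNAL,2)[0],key=cv2.contourArea)
    e=cv2.fitEllipse(cn);c=at(s,224+e[0][0],152+e[0][1],.016,o);print(e,c)
go(c[0],c[1],.011,136)
```

```text
((61.613895416259766, 59.57188415527344), (52.702735900878906, 55.3682975769043), 82.34083557128906) [ 0.42402068 -0.2065241   0.016     ]
((61.120155334472656, 59.414039611816406), (52.66761016845703, 55.36785125732422), 84.74148559570312) [ 0.4239581  -0.20650504  0.016     ]
t 12.28 pos [ 0.4199 -0.2085  0.119 ] yaw 135.82 q6 -79.2 F [ 0.8  0.6 -0.4] w 0.0855 shift [-0.0015  0.0042  0.108 ] turn -0.18
```

Emit:
{"fn": "send_rows", "kwargs": {"increments": [[-0.0015,0.0042,0.05,0,0],[-0.0015,0.0042,0.09,0,0],[-0.0015,0.0042,0.104,0,0],[-0.0015,0.0042,0.108,0,0],[-0.0015,0.0042,0.108,0,0]], "force": 40}}

```text
time_s: 12.9
position: [0.4246, -0.2078, 0.0121]
tcp_rot: [[-0.716, 0.698, 0.002], [0.698, 0.716, -0.001], [-0.003, 0.001, -1.0]]
wrist_force: [-0.7, -0.0, 0.4]
width: 0.0854
gripper_force: 0.0
```

Emit:
{"fn": "send_rows", "kwargs": {"increments": [[0,0,0,0,255],[0,0,0,0,255],[0,0,0,0,255],[0,0,0,0,255],[0,0,0,0,255]]}}

```text
time_s: 13.52
position: [0.4241, -0.2079, 0.0122]
tcp_rot: [[-0.716, 0.698, 0.002], [0.698, 0.716, -0.001], [-0.002, 0.001, -1.0]]
wrist_force: [-1.8, 0.3, 6.7]
width: 0.0458
gripper_force: 40.5
```

Run:
```python
from h import *
go(.5513,.0349,.125,136)
```

```text
t 13.53 pos [ 0.4241 -0.2079  0.0122] yaw 135.72 q6 -78.7 F [-1.8  0.3  6.7] w 0.0458 shift [ 0.0782  0.2627 -0.1128] turn -0.28
```

Emit:
{"fn": "send_rows", "kwargs": {"increments": [[0,0,-0.04,0,255],[0,0,-0.09,0,255],[0.015,0.05,-0.115,0,255],[0.03,0.105,-0.12,0,255],[0.048,0.16,-0.12,0,255]]}}

```text
time_s: 14.15
position: [0.5019, -0.0583, 0.132]
tcp_rot: [[-0.715, 0.699, 0.003], [0.699, 0.715, -0.001], [-0.003, 0.001, -1.0]]
wrist_force: [1.1, -1.6, -0.7]
width: 0.0457
gripper_force: 41.6
```

Run:
```python
from h import *
go(.5519,.0343,.130,136)
```

```text
t 14.15 pos [ 0.5019 -0.0583  0.132 ] yaw 135.66 q6 -58.7 F [ 1.1 -1.6 -0.7] w 0.0457 shift [0.0289 0.1012 0.0021] turn -0.34
```

Emit:
{"fn": "send_rows", "kwargs": {"increments": [[0.014,0.05,0,0,255],[0.025,0.09,0,0,255],[0.029,0.101,0,0,255],[0.029,0.101,0,0,255]]}}

```text
time_s: 14.65
position: [0.5501, 0.0334, 0.1303]
tcp_rot: [[-0.717, 0.697, -0.001], [0.697, 0.717, -0.0], [0.0, -0.001, -1.0]]
wrist_force: [-0.1, -0.1, -1.9]
width: 0.046
gripper_force: 41.6
```

Run:
```python
from h import *
snapshot('side')
go(.5519,.0343,.098,135.7)
```

```text
t 14.7 pos [0.5499 0.0326 0.1304] yaw 135.73 q6 -48.2 F [ 0.2  0.1 -1. ] w 0.0454 shift [-0.0003  0.0026  0.0324] turn 0.03
```

Emit:
{"fn": "send_rows", "kwargs": {"increments": [[-0.0003,0.0026,0,0,255],[-0.0003,0.0026,0.01,0,255],[-0.0003,0.0026,0.02,0,255],[-0.0003,0.0026,0.028,0,255],[-0.0003,0.0026,0.03,0,255]]}}

```text
time_s: 15.32
position: [0.5517, 0.0348, 0.0994]
tcp_rot: [[-0.716, 0.698, -0.002], [0.698, 0.716, 0.0], [0.002, -0.001, -1.0]]
wrist_force: [-0.2, 0.5, -1.3]
width: 0.0457
gripper_force: 41.6
```

Emit:
{"fn": "send_rows", "kwargs": {"increments": [[0,0,0.001,0,255],[0,0,0.002,0,255],[0,0,0.003,0,255],[0,0,0.004,0,255],[0,0,0.005,0,255]]}}

```text
time_s: 15.95
position: [0.5531, 0.0348, 0.0967]
tcp_rot: [[-0.716, 0.698, 0.002], [0.698, 0.716, -0.0], [-0.001, 0.001, -1.0]]
wrist_force: [-1.5, -0.7, 3.7]
width: 0.0455
gripper_force: 42.1
```

Run:
```python
from h import *
go(.5519,.0343,.074,135.7)
print(get_obs()['ft_torque'])
```

```text
t 15.95 pos [0.5531 0.0348 0.0967] yaw 135.73 q6 -48.0 F [-1.5 -0.7  3.7] w 0.0455 shift [ 0.0005 -0.0012  0.0227] turn 0.03
[-0.08971851  0.06735889  0.0431367 ]
```

Emit:
{"fn": "send_rows", "kwargs": {"increments": [[0,-0.0014,-0.001,0,255],[0,-0.0014,-0.001,0,255]]}}

```text
time_s: 16.2
position: [0.551, 0.0339, 0.0963]
tcp_rot: [[-0.716, 0.698, -0.001], [0.698, 0.716, -0.0], [0.001, -0.001, -1.0]]
wrist_force: [0.3, 0.1, -0.7]
width: 0.0456
gripper_force: 41.6
```

Run:
```python
from h import *
go(.5519,.0343,.074,135.7)
print(get_obs()['ft_torque'])
```

```text
t 16.2 pos [0.551  0.0339 0.0963] yaw 135.73 q6 -48.1 F [ 0.3  0.1 -0.7] w 0.0456 shift [-0.0003  0.0009  0.0223] turn 0.03
[-0.04661987 -0.03586795 -0.00433801]
```

Emit:
{"fn": "send_rows", "kwargs": {"increments": [[0,0.0004,0.0008,0,255],[0,0.0004,0.0016,0,255],[0,0.0004,0.0024,0,255],[0,0.0004,0.003,0,255],[0,0.0004,0.003,0,255]]}}

```text
time_s: 16.82
position: [0.5516, 0.0342, 0.0936]
tcp_rot: [[-0.716, 0.698, -0.0], [0.698, 0.716, 0.0], [0.0, -0.0, -1.0]]
wrist_force: [-0.6, -0.4, -1.2]
width: 0.0458
gripper_force: 41.6
```

Run:
```python
from h import *
go(.5519,.0343,.074,135.7)
print(get_obs()['ft_torque'])
```

```text
t 16.82 pos [0.5516 0.0342 0.0936] yaw 135.73 q6 -48.1 F [-0.6 -0.4 -1.2] w 0.0458 shift [-0.0002  0.0003  0.0196] turn 0.03
[-0.01581581  0.08088012 -0.04282585]
```

Emit:
{"fn": "send_rows", "kwargs": {"increments": [[0,0,0.003,0,255],[0,0,0.006,0,255],[0,0,0.01,0,255],[0,0,0.014,0,255],[0,0,0.0165,0,255]]}}

```text
time_s: 17.45
position: [0.5516, 0.0342, 0.0768]
tcp_rot: [[-0.716, 0.698, -0.001], [0.698, 0.716, 0.0], [0.0, -0.0, -1.0]]
wrist_force: [-0.5, -0.3, -1.7]
width: 0.0457
gripper_force: 41.7
```

Emit:
{"fn": "send_rows", "kwargs": {"increments": [[0,0,0.0005,0,255],[0,0,0.001,0,255],[0,0,0.0015,0,255],[0,0,0.0015,0,255]]}}

```text
time_s: 17.95
position: [0.5516, 0.0342, 0.0758]
tcp_rot: [[-0.716, 0.698, -0.0], [0.698, 0.716, 0.0], [0.0, -0.0, -1.0]]
wrist_force: [-2.4, -0.6, 0.6]
width: 0.0461
gripper_force: 41.7
```

Run:
```python
from h import *
go(.5519,.0343,.074,135.7)
print(get_obs()['ft_torque'])
```

```text
t 17.95 pos [0.5516 0.0342 0.0758] yaw 135.73 q6 -48.1 F [-2.4 -0.6  0.6] w 0.0461 shift [-0.0001  0.0002  0.0018] turn 0.03
[ 0.00426433  0.36022056 -0.06238397]
```

Emit:
{"fn": "send_rows", "kwargs": {"increments": [[0,0,0.0005,0,255],[0,0,0.001,0,255],[0,0,0.001,0,255]]}}

```text
time_s: 18.32
position: [0.5517, 0.0342, 0.0747]
tcp_rot: [[-0.716, 0.698, -0.0], [0.698, 0.716, 0.0], [0.0, -0.0, -1.0]]
wrist_force: [-2.6, -0.0, 0.3]
width: 0.0458
gripper_force: 41.7
```

Run:
```python
from h import *
go(.5519,.0343,.074,135.7)
print(get_obs()['ft_torque'])
```

```text
t 18.32 pos [0.5517 0.0342 0.0747] yaw 135.73 q6 -48.1 F [-2.6 -0.   0.3] w 0.0458 shift [-0.0001  0.0002  0.0007] turn 0.03
[-0.00250939  0.36130927 -0.03895878]
```

Emit:
{"fn": "send_rows", "kwargs": {"increments": [[0.0005,-0.0004,0,0,255],[0.0005,-0.0004,0.0005,0,255],[0.0005,-0.0004,0.001,0,255],[0.0005,-0.0004,0.001,0,255]]}}

```text
time_s: 18.82
position: [0.5515, 0.0343, 0.0743]
tcp_rot: [[-0.716, 0.698, 0.001], [0.698, 0.716, 0.0], [-0.001, 0.001, -1.0]]
wrist_force: [-1.5, 0.7, 1.8]
width: 0.0455
gripper_force: 41.9
```

Run:
```python
from h import *
go(.5519,.0343,.074,135.7)
print(get_obs()['ft_torque'])
```

```text
t 18.82 pos [0.5515 0.0343 0.0743] yaw 135.73 q6 -48.1 F [-1.5  0.7  1.8] w 0.0455 shift [-0.0003  0.0003  0.0003] turn 0.03
[-0.02390937  0.24421853 -0.02009536]
```

Emit:
{"fn": "send_rows", "kwargs": {"increments": [[0,0,0.0004,0,255],[0,0,0.0008,0,255],[0,0,0.0008,0,255]]}}

```text
time_s: 19.2
position: [0.5515, 0.0343, 0.0743]
tcp_rot: [[-0.716, 0.698, 0.001], [0.698, 0.716, 0.0], [-0.001, 0.001, -1.0]]
wrist_force: [-2.2, -0.8, 5.1]
width: 0.0457
gripper_force: 42.3
```

Run:
```python
from h import *
go(.5519,.0343,.074,135.7)
```

```text
t 19.2 pos [0.5515 0.0343 0.0743] yaw 135.74 q6 -48.1 F [-2.2 -0.8  5.1] w 0.0457 shift [-0.0003  0.0003  0.0003] turn 0.04
```

The spacer is firmly seated: it stops at 0.0743, where 0.0742 was expected. I'll release it and go to the cap.

Emit:
{"fn": "send_rows", "kwargs": {"increments": [[0,0,-0.0012,0,0],[0,0,-0.0012,0,0],[0,0,-0.0012,0,0],[0,0,-0.0012,0,0]]}}

```text
time_s: 19.7
position: [0.551, 0.0343, 0.0738]
tcp_rot: [[-0.716, 0.698, -0.0], [0.698, 0.716, 0.0], [0.0, -0.0, -1.0]]
wrist_force: [0.4, 0.0, 0.2]
width: 0.0857
gripper_force: 0.0
```

Emit:
{"fn": "send_rows", "kwargs": {"increments": [[0,0,-0.006,0,0],[0,0,-0.03,0,0],[0,0,-0.065,0,0],[0.02,0.01,-0.07,0,0],[0.05,0.025,-0.07,0,0]]}}

```text
time_s: 20.32
position: [0.5337, 0.087, 0.146]
tcp_rot: [[-0.715, 0.699, 0.004], [0.699, 0.715, 0.0], [-0.002, 0.003, -1.0]]
wrist_force: [0.0, 0.8, -0.3]
width: 0.0855
gripper_force: 0.0
```

Run:
```python
from h import *
go(.4844,.2307,.14,100)
```

```text
t 20.32 pos [0.5337 0.087  0.146 ] yaw 135.62 q6 -42.4 F [ 0.   0.8 -0.3] w 0.0855 shift [0.1357 0.0682 0.0059] turn 35.62
```

Emit:
{"fn": "send_rows", "kwargs": {"increments": [[0.04,0.02,0,9,0],[0.08,0.04,0,18,0],[0.115,0.058,0,27,0],[0.136,0.068,0.006,36,0],[0.136,0.068,0.006,45.6,0]]}}

```text
time_s: 20.95
position: [0.4819, 0.2324, 0.1381]
tcp_rot: [[0.0, 1.0, -0.0], [1.0, -0.0, 0.0], [0.0, -0.0, -1.0]]
wrist_force: [-0.2, 0.1, -0.2]
width: 0.0852
gripper_force: 0.0
```

Emit:
{"fn": "send_rows", "kwargs": {"increments": [[0,0,0,0,0],[0,0,0,0,0]]}}

```text
time_s: 21.2
position: [0.4831, 0.2305, 0.1385]
tcp_rot: [[-0.004, 1.0, 0.001], [1.0, 0.004, 0.0], [0.0, 0.001, -1.0]]
wrist_force: [0.5, -0.8, 0.8]
width: 0.0854
gripper_force: 0.0
```

Run:
```python
from h import *
import pickle
go(.4844,.2307,.14,90)
o=get_obs();s=snapshot('wrist');f=s['frame'][:,:,::-1]
S=snapshot('side');g=S['frame'][:,:,::-1]
c=proj(s,[.4844,.2307,.036],o);u,v=map(int,c);x0,y0=u-50,v-50;print(x0,y0)
a=cv2.resize(f[y0:y0+100,x0:x0+100],None,fx=4,fy=4,interpolation=cv2.INTER_CUBIC)
a=cv2.convertScaleAbs(a,alpha=1.8)
b=cv2.resize(g[160:260,235:335],(400,400),interpolation=cv2.INTER_CUBIC)
cv2.imwrite('pics/m5.png',np.hstack([a,b]))
pickle.dump((o,s,x0,y0),open('w5.pkl','wb'))
```

```text
t 21.2 pos [0.4831 0.2305 0.1385] yaw 90.24 q6 19.2 F [ 0.5 -0.8  0.8] w 0.0854 shift [ 0.0001  0.0013 -0.0015] turn 0.24
231 159
```

View pics/m5.png

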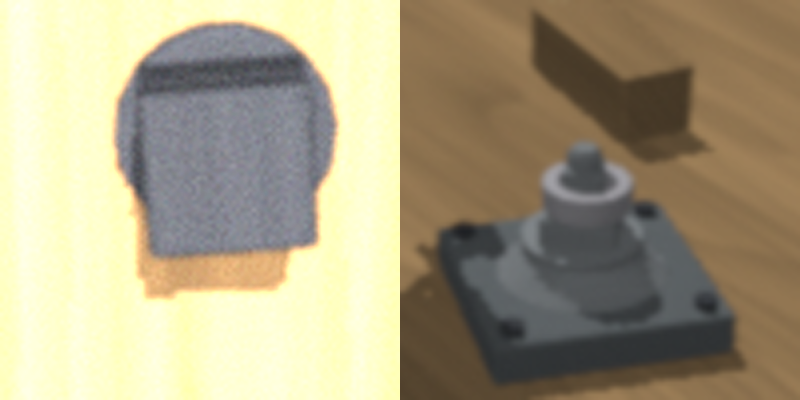

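The spacer sits flat on the disc. The cap's top-face corners are at crop (142,98), (304,88), (316,243) and (154,255).

Run:
```python
from h import *
import pickle
o,s,x0,y0=pickle.load(open('w5.pkl','rb'))
p=lambda x,y,z:at(s,x0+x/4,y0+y/4,z,o)[:2]
P=[p(*a,.036) for a in [(142,98),(304,88),(316,243),(154,255)]];c=np.mean(P,0);print(c)
for i in range(4):
    e=P[(i+1)%4]-P[i];print(np.linalg.norm(e),np.degrees(np.arctan2(e[1],e[0])))
go(*c,.025,94)
```

```text
[0.48959359 0.23690024]
0.0326167501105754 3.8069672162084096
0.033432002132589476 -83.86688245264884
0.03405251920788417 -175.28471553277478
0.03394435148178815 93.6811187388195
t 21.3 pos [0.4831 0.2304 0.1384] yaw 90.17 q6 19.3 F [-0.   0.1 -1.2] w 0.0854 shift [0.0065 0.0065 0.1134] turn -3.83
```

Run:
```python
from h import *
import pickle
o,s,x0,y0=pickle.load(open('w5.pkl','rb'))
p=lambda x,y,z:at(s,x0+x/4,y0+y/4,z,o)[:2]
print((p(116,132,.007)+p(336,132,.007))/2,p(226,22,.007)-[0,.026],p(336,132,.007)-p(116,132,.007))
```

```text
[0.48971887 0.23749893] [0.48942343 0.23674729] [0.05014885 0.0001582 ]
```

Emit:
{"fn": "send_rows", "kwargs": {"increments": [[0.0066,0.0065,0.03,-4.5,0],[0.0066,0.0065,0.08,-4.5,0],[0.0066,0.0065,0.113,-4.5,0],[0.0066,0.0065,0.118,-4.5,0],[0.0066,0.0065,0.118,-4.5,0]]}}

```text
time_s: 21.92
position: [0.49, 0.2374, 0.021]
tcp_rot: [[-0.081, 0.997, 0.001], [0.997, 0.081, 0.0], [0.0, 0.001, -1.0]]
wrist_force: [-0.3, 0.6, 0.8]
width: 0.0857
gripper_force: 0.0
```

Emit:
{"fn": "send_rows", "kwargs": {"increments": [[0,0,0,0,255],[0,0,0,0,255],[0,0,0,0,255],[0,0,0,0,255],[0,0,0,0,255]]}}

```text
time_s: 22.55
position: [0.4902, 0.2377, 0.0214]
tcp_rot: [[-0.081, 0.997, 0.002], [0.997, 0.081, 0.001], [0.001, 0.002, -1.0]]
wrist_force: [-0.3, -0.1, 4.5]
width: 0.0352
gripper_force: 42.7
```

Run:
```python
from h import *
go(.5513,.0349,.145,135.7)
```

```text
t 22.55 pos [0.4902 0.2377 0.0214] yaw 94.63 q6 15.3 F [-0.3 -0.1  4.5] w 0.0352 shift [-0.207   0.0448 -0.1236] turn -41.07
```

Emit:
{"fn": "send_rows", "kwargs": {"increments": [[0,0,-0.05,0,255],[0,0,-0.1,0,255],[-0.04,0.008,-0.12,-9,255],[-0.09,0.018,-0.12,-18,255],[-0.14,0.03,-0.12,-27,255]]}}

```text
time_s: 23.18
position: [0.5301, 0.0991, 0.1395]
tcp_rot: [[-0.53, 0.848, -0.001], [0.848, 0.53, -0.0], [0.001, -0.001, -1.0]]
wrist_force: [-0.4, 0.1, -3.3]
width: 0.0351
gripper_force: 41.9
```

Run:
```python
from h import *
go(.5511,.0352,.14,135.7)
```

```text
t 23.18 pos [0.5301 0.0991 0.1395] yaw 121.99 q6 -27.4 F [-0.4  0.1 -3.3] w 0.0351 shift [-0.0653 -0.0161 -0.0005] turn -13.71
```

Emit:
{"fn": "send_rows", "kwargs": {"increments": [[-0.035,-0.008,0,-7,255],[-0.065,-0.016,0,-13.7,255],[-0.065,-0.016,0,-13.7,255],[-0.065,-0.016,0,-13.7,255]]}}

```text
time_s: 23.68
position: [0.5503, 0.0369, 0.1391]
tcp_rot: [[-0.711, 0.704, -0.002], [0.704, 0.711, 0.001], [0.002, -0.001, -1.0]]
wrist_force: [0.5, 0.5, -2.0]
width: 0.0355
gripper_force: 41.8
```

Run:
```python
from h import *
go(.5511,.0352,.1085,135.7)
snapshot('side')
go(.5511,.0352,.1085,135.7)
```

```text
t 23.68 pos [0.5503 0.0369 0.1391] yaw 135.28 q6 -47.4 F [ 0.5  0.5 -2. ] w 0.0355 shift [-0.0019 -0.0006  0.0306] turn -0.42
t 23.73 pos [0.5503 0.0372 0.1394] yaw 135.33 q6 -47.4 F [ 0.7  0.7 -1.7] w 0.0352 shift [-0.002  -0.0009  0.0309] turn -0.37
```

Emit:
{"fn": "send_rows", "kwargs": {"increments": [[-0.002,-0.0007,0,-0.4,255],[-0.002,-0.0007,0.008,-0.4,255],[-0.002,-0.0007,0.017,-0.4,255],[-0.002,-0.0007,0.025,-0.4,255],[-0.002,-0.0007,0.029,-0.4,255]]}}

```text
time_s: 24.35
position: [0.5513, 0.0347, 0.1099]
tcp_rot: [[-0.716, 0.698, -0.002], [0.698, 0.716, 0.0], [0.002, -0.001, -1.0]]
wrist_force: [0.4, -0.5, -2.4]
width: 0.0354
gripper_force: 41.8
```

Emit:
{"fn": "send_rows", "kwargs": {"increments": [[0,0,0.001,0,255],[0,0,0.001,0,255]]}}

```text
time_s: 24.6
position: [0.5515, 0.0348, 0.1099]
tcp_rot: [[-0.716, 0.698, -0.001], [0.698, 0.716, 0.001], [0.001, -0.0, -1.0]]
wrist_force: [-2.2, 0.6, -2.6]
width: 0.035
gripper_force: 41.8
```

Run:
```python
from h import *
go(.5512,.0350,.1085,135.7)
print(get_obs()['ft_torque'])
```

```text
t 24.6 pos [0.5515 0.0348 0.1099] yaw 135.73 q6 -48.0 F [-2.2  0.6 -2.6] w 0.035 shift [ 0.0004 -0.0001  0.0014] turn 0.03
[0.11800217 0.20491573 0.01942941]
```

Emit:
{"fn": "send_rows", "kwargs": {"increments": [[0.0007,0,0,0,255],[0.0007,0,0.0008,0,255],[0.0007,0,0.0016,0,255],[0.0007,0,0.0016,0,255]]}}

```text
time_s: 25.1
position: [0.5516, 0.0351, 0.1087]
tcp_rot: [[-0.716, 0.698, 0.001], [0.698, 0.716, 0.0], [-0.0, 0.0, -1.0]]
wrist_force: [-1.0, 0.7, -2.1]
width: 0.035
gripper_force: 41.8
```

Run:
```python
from h import *
go(.5509,.0353,.0993,135.7)
print(get_obs()['ft_torque'])
```

```text
t 25.1 pos [0.5516 0.0351 0.1087] yaw 135.73 q6 -48.0 F [-1.   0.7 -2.1] w 0.035 shift [ 0.0007 -0.0003  0.0094] turn 0.03
[0.10178273 0.05551714 0.00248737]
```

Emit:
{"fn": "send_rows", "kwargs": {"increments": [[0.0005,-0.0002,0.0008,0,255],[0.0005,-0.0002,0.0016,0,255],[0.0005,-0.0002,0.0024,0,255],[0.0005,-0.0002,0.003,0,255],[0.0005,-0.0002,0.003,0,255]]}}

```text
time_s: 25.72
position: [0.5509, 0.0353, 0.1054]
tcp_rot: [[-0.716, 0.698, -0.0], [0.698, 0.716, 0.0], [0.0, -0.0, -1.0]]
wrist_force: [-0.2, -0.6, -1.0]
width: 0.0352
gripper_force: 41.8
```

Run:
```python
from h import *
go(.5509,.0353,.0993,135.7)
print(get_obs()['ft_torque'])
```

```text
t 25.73 pos [0.5509 0.0353 0.1054] yaw 135.73 q6 -48.0 F [-0.2 -0.6 -1. ] w 0.0352 shift [0.     0.     0.0061] turn 0.03
[-0.02742238  0.00327703 -0.03417126]
```

Emit:
{"fn": "send_rows", "kwargs": {"increments": [[0,0,0.0012,0,255],[0,0,0.0024,0,255],[0,0,0.0036,0,255],[0,0,0.0048,0,255],[0,0,0.0055,0,255]]}}

```text
time_s: 26.35
position: [0.5509, 0.0353, 0.0999]
tcp_rot: [[-0.716, 0.698, -0.0], [0.698, 0.716, 0.0], [0.0, -0.0, -1.0]]
wrist_force: [0.2, 0.9, -2.0]
width: 0.0354
gripper_force: 41.8
```

Run:
```python
from h import *
go(.5509,.0353,.0993,135.7)
print(get_obs()['ft_torque'])
```

```text
t 26.35 pos [0.5509 0.0353 0.0999] yaw 135.73 q6 -48.0 F [ 0.2  0.9 -2. ] w 0.0354 shift [0.     0.     0.0006] turn 0.03
[-0.00891373  0.04505287  0.00174205]
```

Emit:
{"fn": "send_rows", "kwargs": {"increments": [[0,0,0.0004,0,255],[0,0,0.0008,0,255],[0,0,0.0012,0,255],[0,0,0.0012,0,255]]}}

```text
time_s: 26.85
position: [0.551, 0.0353, 0.0995]
tcp_rot: [[-0.716, 0.698, 0.0], [0.698, 0.716, 0.0], [-0.0, 0.0, -1.0]]
wrist_force: [-1.0, 0.0, 2.4]
width: 0.035
gripper_force: 42.2
```

Run:
```python
from h import *
go(.5509,.0353,.0993,135.7)
print(get_obs()['ft_torque'])
```

```text
t 26.85 pos [0.551  0.0353 0.0995] yaw 135.73 q6 -48.0 F [-1.   0.   2.4] w 0.035 shift [ 0.0001 -0.      0.0002] turn 0.03
[0.0603036  0.33141287 0.02452513]
```

Emit:
{"fn": "send_rows", "kwargs": {"increments": [[0,0,0.0004,0,255],[0,0,0.0008,0,255],[0,0,0.0008,0,255]]}}

```text
time_s: 27.22
position: [0.551, 0.0353, 0.0994]
tcp_rot: [[-0.716, 0.698, 0.001], [0.698, 0.716, 0.0], [-0.0, 0.0, -1.0]]
wrist_force: [-3.2, 0.2, 5.5]
width: 0.0349
gripper_force: 42.9
```

Run:
```python
from h import *
go(.5509,.0353,.0993,135.7)
```

```text
t 27.23 pos [0.551  0.0353 0.0994] yaw 135.73 q6 -48.0 F [-3.2  0.2  5.5] w 0.0349 shift [ 0.0001 -0.      0.0001] turn 0.03
```

The cap is home. I'll release it, retract upward and away, then check.

Emit:
{"fn": "send_rows", "kwargs": {"increments": [[0,0,-0.0015,0,0],[0,0,-0.0015,0,0],[0,0,-0.0015,0,0],[0,0,-0.0015,0,0]]}}

```text
time_s: 27.72
position: [0.5509, 0.0353, 0.0993]
tcp_rot: [[-0.716, 0.698, -0.0], [0.698, 0.716, 0.0], [0.0, -0.0, -1.0]]
wrist_force: [0.2, -0.1, -0.0]
width: 0.0855
gripper_force: 0.0
```

Emit:
{"fn": "send_rows", "kwargs": {"increments": [[0,0,-0.006,0,0],[0,0,-0.03,0,0],[0,0,-0.08,0,0],[0.05,0.025,-0.1,0,0],[0.1,0.05,-0.1,0,0]]}}

```text
time_s: 28.35
position: [0.5155, 0.1418, 0.2032]
tcp_rot: [[-0.715, 0.7, 0.007], [0.7, 0.715, 0.001], [-0.004, 0.006, -1.0]]
wrist_force: [0.3, 0.6, -0.4]
width: 0.0854
gripper_force: 0.0
```

Run:
```python
from h import *
go(.55,.036,.2)
g=snapshot('side')['frame'][:,:,::-1]
cv2.imwrite('pics/s6.png',cv2.resize(g[150:260,215:355],None,fx=5,fy=5,interpolation=cv2.INTER_CUBIC))
```

```text
t 28.35 pos [0.5155 0.1418 0.2032] yaw 135.61 q6 -36.3 F [ 0.3  0.6 -0.4] w 0.0854 shift [-0.0986 -0.0515  0.0033] turn None
```

View pics/s6.png

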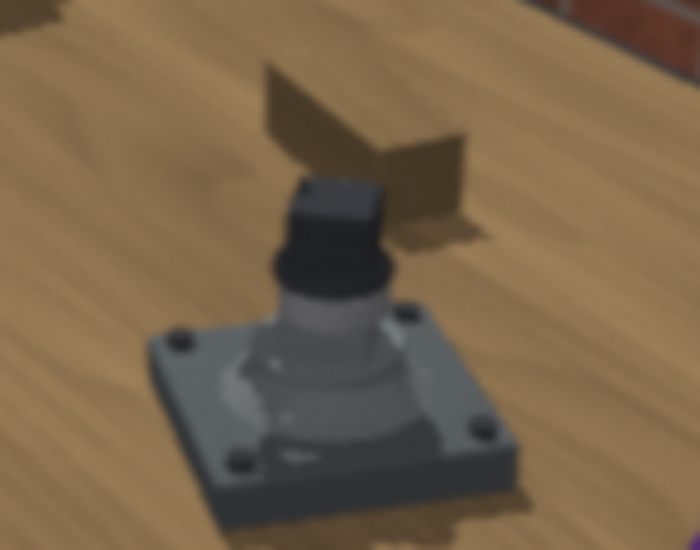

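The disc, spacer and cap are stacked flush (cap top at about crop (340,190)), and the gripper is clear. Handing in.

Emit:
{"fn": "send_rows", "kwargs": {"increments": [[0,0,0,0,0],[0,0,0,0,0]]}}

```text
time_s: 28.65
position: [0.5144, 0.1402, 0.1994]
tcp_rot: [[-0.716, 0.698, -0.0], [0.698, 0.716, -0.001], [-0.0, -0.0, -1.0]]
wrist_force: [1.2, -0.5, -0.4]
width: 0.0855
gripper_force: 0.0
```

```bash
python3 -c "
from cell import *
print(sign_off())"
```

```text
the job is handed in; nothing more can be done
None
```

The drive disc, spacer ring and clamp cap are on the arbor in that order, each seated flush, with wrist-force readings of about 6 N or less at every check; the job was handed in at 28.7 s with the gripper clear.

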